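Balance the loaded centrifuge rotor

TASK

The six-place centrifuge rotor on the bench has been loaded with its tubes out of balance. Rearrange them so that each tube sits straight across the rotor from the other tube of its own kind, all six standing fully down in the buckets; park a tube in the free middle hole of the foam block while you exchange them. Keep every tube upright and leave the two amber vials undisturbed in the foam block.

Things in the scene. Friction and masses are not known exactly. Their poses are not given: they have to be found in the camera images.
- tall_a: 50 mL screw-cap tube with a conical tip: clear body 29 mm across, on top one broad flat white ribbed cap 36 mm across (the top 16 mm). 117 mm tall in all. Origin at the centre of its underside, z up its axis. The underside tip is 9 mm across and widens to the full body over 16 mm. One of two alike.
- tall_b: 50 mL screw-cap tube with a conical tip: clear body 29 mm across, on top one broad flat white ribbed cap 36 mm across (the top 16 mm). 117 mm tall in all. Origin at the centre of its underside, z up its axis. The underside tip is 9 mm across and widens to the full body over 16 mm. The second of two alike.
- ridge_a: Round-bottomed centrifuge tube: clear body 29 mm across, white cap in two steps, a round skirt 31 mm across from 82 to 96 mm above the underside and on it a narrow six-sided knob 19 mm across up to 108 mm, the full height. Origin at the centre of its underside, z up its axis. One of two alike.
- ridge_b: Round-bottomed centrifuge tube: clear body 29 mm across, white cap in two steps, a round skirt 31 mm across from 82 to 96 mm above the underside and on it a narrow six-sided knob 19 mm across up to 108 mm, the full height. Origin at the centre of its underside, z up its axis. The second of two alike.
- slim_a: Slim 15 mL tube fixed in a thick white plastic adapter sleeve, handled as one piece: sleeve 30 mm across up to 82 mm above the underside, from it the clear slim tube 17 mm across, then a small round white ribbed cap 23 mm across from 113 to 128 mm, the full height. Origin at the centre of its underside, z up its axis. One of two alike.
- slim_b: Slim 15 mL tube fixed in a thick white plastic adapter sleeve, handled as one piece: sleeve 30 mm across up to 82 mm above the underside, from it the clear slim tube 17 mm across, then a small round white ribbed cap 23 mm across from 113 to 128 mm, the full height. Origin at the centre of its underside, z up its axis. The second of two alike.
- rotor: Metal swing-out rotor, fixed on a bench stand, 220 mm across. Six upright steel buckets centred 85 mm from its axis, at 0, 60 .. 300 degrees from its own x axis; straight across means 180 degrees apart. Bucket: bore 34, outside 45 mm, inner floor 22 and rim 92 mm above the bench; hub 72 mm across, its cross bar up to 113 mm. Each holds one tube at the start. Origin on the axis at bench level.
- foam_block: White foam tube block, fixed, 185 x 70 x 60 mm (x, y, z), three 34 mm holes 50 mm deep (inner floor 10 mm above the bench) along its x axis at -60, 0 and +60 mm. The middle hole is free and takes any of the six tubes; the outer two hold amber vials. Origin at the centre of its underside.
- vial_a: Amber glass vial with a black cap, 30 mm across, 78 mm tall, in the foam block's hole at -60 mm; its top is 88 mm above the bench. Origin at the centre of its underside. Leave it alone.
- vial_b: The same kind of amber vial in the foam block's hole at +60 mm. Leave it alone.
There are look-alikes about, which are no part of the job. Leave any brown or red look-alike of the ridge_a alone. Leave any purple look-alike of the ridge_b alone.

How it is judged (in metres and radians):
At the end, for the whole second after the job is handed in: All six tubes stand in the rotor's buckets, down on the bucket floor (within 8 mm), within 10 mm of the 85 mm circle and within 0.15 rad of upright, and the two of each kind are in opposite buckets (more than 158 mm apart between centres, 170 mm nominal); all at rest (under 0.02 m/s) and released (horizontal distance between tall_a and tall_b above 0.158 m and horizontal distance between ridge_a and ridge_b above 0.158 m and horizontal distance between slim_a and slim_b above 0.158 m and z of tall_a in the frame of rotor between 0.016 and 0.03 m and horizontal distance between tall_a and rotor between 0.075 and 0.095 m and angle between each of tall_a, tall_b, ridge_a, ridge_b, slim_a, slim_b's own z axis and vertical below 0.15 rad and linear speed of each of tall_a, tall_b, ridge_a, ridge_b, slim_a, slim_b below 0.02 m/s and z of tall_b in the frame of rotor between 0.016 and 0.03 m and horizontal distance between tall_b and rotor between 0.075 and 0.095 m and z of ridge_a in the frame of rotor between 0.016 and 0.03 m and horizontal distance between ridge_a and rotor between 0.075 and 0.095 m and z of ridge_b in the frame of rotor between 0.016 and 0.03 m and horizontal distance between ridge_b and rotor between 0.075 and 0.095 m and z of slim_a in the frame of rotor between 0.016 and 0.03 m and horizontal distance between slim_a and rotor between 0.075 and 0.095 m and z of slim_b in the frame of rotor between 0.016 and 0.03 m and horizontal distance between slim_b and rotor between 0.075 and 0.095 m); the robot touches nothing.
It fails at once if an amber vial is moved more than 15 mm or tipped more than 0.3 rad ((distance of vial_a from where it was at the start of the episode above 0.015 m or angle between vial_a's own z axis and vertical above 0.3 rad) or (distance of vial_b from where it was at the start of the episode above 0.015 m or angle between vial_b's own z axis and vertical above 0.3 rad)).
It fails at once if a tube is tipped more than 0.8 rad from upright (angle between any of tall_a, tall_b, ridge_a, ridge_b, slim_a, slim_b's own z axis and vertical above 0.8 rad).
It also fails if it takes over 112 s, if anything falls off the work surface, if the arm or the gripper's body presses on something with over 40 N, if the wrist force passes 120 N, or if a joint passes its speed limit or range.

ROBOT

A 6-joint arm with a two-finger parallel gripper is mounted at the origin on the work surface. World frame = base frame: x ahead of the robot, y to its left, z up, the work surface at z = 0. Lengths are in mm, angles in rad, forces in N, time in s.
With the tool pointing down it reaches from about 275 to 1000 mm from the base axis. Payload 8.4 kg.
Tool frame: the origin (TCP) lies at the very end of the fingers, on their centre line; the grasp point (between the pads) lies 19 mm behind it; z points along the fingers, y is the line along which they close (so a half turn about z gives the same grasp; the last joint's range is limited). The gripper opens to 85 mm and grips with 20 to 120 N. Pads are 22 mm wide; open, the fingers measure 114 mm over their backs; the gripper's body (76 mm by 85 mm) begins 54 mm behind the grasp point. The pads swing forward as they close: fully open they stand 13 mm farther back than shut.
Start: joints at [1.276, 0.353, 1.633, -0, 1.155, -0.002], TCP at [180.395, 598.403, 231.281] pointing down, gripper open.
Joint ranges: [-2.63, 2.63], [-0.92, 2.1], [0.06, 2.66], [-1.3, 4.44], [0, 2.69], [-3.02, 3.02]. Speed limits (rad/s): [2.22, 2.22, 2.79, 3.14, 3.14, 3.14].

INTERFACE

Orientations are given as [roll, pitch, yaw] about the fixed x, y, z axes, in that order (R = Rz(yaw) Ry(pitch) Rx(roll)).
In Python, from rig import r, vision gives the robot as it stands. The module is installed in compiled form; this text tells all that it offers.
- The arm moves only by the tool play_rows, never from a script. Its argument "steps" is a list of rows, each an object with "delta_pos": the shift along the tool's x, y, z in cm, a list of three; "yaw": the turn about the tool's z in rad; "jaw": the opening in per cent of the stroke, from 0 (shut) to 100 (fully open). A call has exactly 8 rows; each row is the pose to reach, as a shift and turn from the pose commanded when the call began, along the tool's axes at that moment; what a row does not reach only later rows make up. A row lasts 1/10 s, in which the tool goes at most 50 mm and 8.59 degrees, less where a joint would pass 70% of its speed; a pose out of reach is approached as far as the arm can. A call with a gripper value outside its range is refused whole. The fingers move at their own pace and stop on an object; "grip_force" is the grip in N (left out, the last holds). Time passes only in rows, so rows that repeat a pose let the fingers close, or fill a call up. It gives the time, the measured TCP pose, the force, the opening and the grip force at its end, in the units of the state.
- r.sense(): the state, without advancing time (a new reading comes with each control period).
- vision.grab_frame(name): name is "scene" or "top" or "wrist"; returns (picture, depth): 384x512x3 uint8, red, green, blue; 384x512 float32, mm along the optical axis (not along the pixel's ray), 0 where there is no reading.
- vision.calibration(name): a dict with "mtx" (3x3 intrinsics, pixels), "k1" (the pictures are not rectified: a ray, as slopes to the right and down, at radius r is drawn at 1 + k1 r^2 times it, then the intrinsics apply), "extrinsics" (4x4, takes a point from camera to world coordinates). Camera axes: x right, y down, z forward; pixel columns grow to the right and rows downward; lengths in mm; the calibration is good to about 2 mm. A picture is of the moment at which its call begins: read the wrist's pose just before it. calibration takes no time and is no camera call; for the wrist camera it gives the pose at the moment of the call.
- r.sign_off(): hands the job in; it is judged then, once.
Trained networks look in the newest picture that a camera, given by its name, has taken for a name from the list of things; names that differ only in an ending like _2 or _b are one class to them, and where a whole thing is asked for, a point or a joint stands for the part that bears it (a point fixed in the world has none). Each returns a list of dicts, best first, with "conf" (0 to 1); they miss things now and then, are a little off and sometimes report something else, mostly with a low value. They report only what shows in the picture. A call takes as long as a camera call. They do not tell look-alikes from the thing itself.
- vision.cut_out(camera, thing): "region" (384x512 bool, what is visible of it) and "uv" ([column, row] in pixels, amid what is visible of it).
- vision.landmark_of(camera, thing): "uv" ([column, row] in pixels: a listed point, or the origin of a listed thing).
The state is a dict: "clock": time; "qpos": joint angles; "qvel": joint speeds; "joint_efforts": joint torques, N m; "eef_pos": TCP position; "tcp_rot": TCP orientation; "contact_force": force on the tool from outside, world axes, zero at the start; "wrist_torque": the same for the moment, N m; "opening": opening from 0.0 (shut) to 1.0 (fully open); "grasp_force": force on a finger pad.
Only numpy, scipy, OpenCV 4.12 (cv2) and the standard library are available. Lean on these libraries where they do the work, as an engineer would, in place of code of your own. Each camera call takes 0.05 s, during which the arm holds its last target. There are 200 camera calls.

## Working session

There is one attempt and no reset: what is moved stays moved. The work goes in short steps, Python scripts to look and compute and a tool call to move; the robot and the scene stay as the last step left them, time stands still between calls to the robot, and variables do not carry over. Pictures are saved under pics/ and viewed, at most 14 in all, crops included, and the job is handed in when it is done.

Besides the shell and the picture viewer there is one more tool, called after "Call:" as name(argument=value, ...) on one line, values as JSON. play_rows: Moves the arm, as the interface text tells. Its arguments: {"type":"object","properties":{"steps":{"type":"array"},"grip_force":{"type":"number"}},"required":["steps"]}

```bash
mkdir -p pics; python3 - <<'E'
from rig import r, vision
import cv2,numpy as np
for n in ("scene","top"):
    p,d=vision.grab_frame(n); cv2.imwrite(f"pics/{n}0.png",p[:,:,::-1]); np.save(f"pics/{n}d.npy",d)
    c=vision.calibration(n); print(n,c["mtx"].tolist(),c["k1"],np.round(c["extrinsics"],3).tolist())
    if n=="top":
        for t in ["tall_a","ridge_a","slim_a","rotor","foam_block","vial_a"]:
            print(t,[(np.round(x["uv"]).tolist(),round(x["conf"],2)) for x in vision.cut_out(n,t)],[(np.round(x["uv"]).tolist(),round(x["conf"],2)) for x in vision.landmark_of(n,t)])
s=r.sense(); print({k:np.round(v,3).tolist() for k,v in s.items()})
E
```

```text
scene [[456.77890475920094, 0.0, 261.499106862509], [0.0, 456.77890475920094, 191.04866202884128], [0.0, 0.0, 1.0]] 0.0587012061377747 [[0.326, 0.653, -0.683, 1290.354], [0.945, -0.214, 0.247, -261.402], [0.015, -0.726, -0.687, 729.581], [0.0, 0.0, 0.0, 1.0]]
top [[351.7665210426878, 0.0, 252.95272441766178], [0.0, 351.7665210426878, 195.33780265524334], [0.0, 0.0, 1.0]] 0.01609306794235093 [[-0.001, -0.998, 0.063, 538.703], [-0.999, -0.001, -0.037, 12.749], [0.037, -0.063, -0.997, 796.029], [0.0, 0.0, 0.0, 1.0]]
tall_a [([185.0, 168.0], 0.73), ([174.0, 244.0], 0.64)] [([184.0, 242.0], 0.87), ([190.0, 176.0], 0.52)]
ridge_a [([145.0, 167.0], 0.79), ([118.0, 135.0], 0.72), ([158.0, 115.0], 0.63), ([230.0, 250.0], 0.48), ([207.0, 209.0], 0.47)] [([129.0, 139.0], 0.91), ([234.0, 247.0], 0.76), ([324.0, 196.0], 0.73), ([162.0, 125.0], 0.69), ([212.0, 211.0], 0.63), ([152.0, 170.0], 0.52)]
slim_a [] [([145.0, 240.0], 0.57)]
rotor [([165.0, 203.0], 0.69)] [([169.0, 205.0], 0.67)]
foam_block [([325.0, 200.0], 0.77)] []
vial_a [([328.0, 171.0], 0.77), ([205.0, 209.0], 0.67), ([338.0, 227.0], 0.49)] [([332.0, 227.0], 0.49), ([323.0, 172.0], 0.49), ([154.0, 171.0], 0.37)]
{'clock': 0.7, 'qpos': [1.276, 0.353, 1.633, 0.0, 1.155, -0.002], 'qvel': [0.0, -0.0, 0.0, -0.003, -0.0, -0.0], 'joint_efforts': [0.001, -60.5, -34.239, 0.0, 0.001, 0.0], 'eef_pos': [180.41, 598.398, 231.313], 'tcp_rot': [3.142, -0.0, 2.849], 'contact_force': [-0.012, -0.162, 1.245], 'wrist_torque': [0.033, -0.015, -0.04], 'grasp_force': 0.0, 'opening': 0.999}
```

View pics/top0.png

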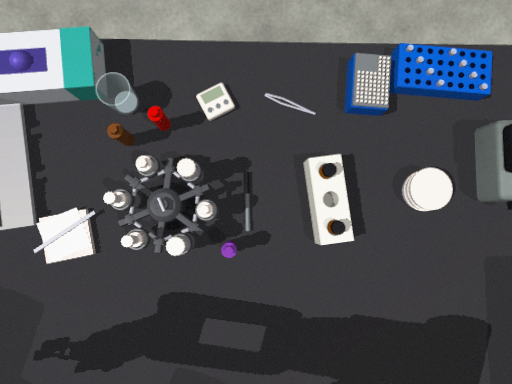

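View pics/scene0.png

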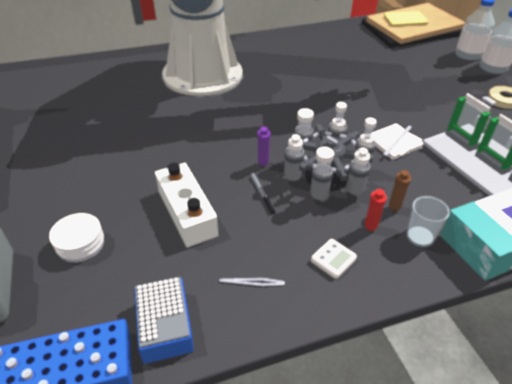

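The top view shows six tubes around the hub (163,205): broad caps at (188,169) and (178,245), others at (145,166), (206,209), (133,239) and (117,199). The foam block is at (328,199), and the red, brown and purple decoys stand outside the rotor. Next I measure the cap tops from depth.

```bash
cat > h.py <<'E'
import numpy as np, cv2
def world(d,c):
    v,u=np.mgrid[0:384,0:512].astype(float); K=c["mtx"]
    pts=cv2.undistortPoints(np.stack([u.ravel(),v.ravel()],1)[:,None],K,np.array([c["k1"],0,0,0,0.]))[:,0]
    z=d.ravel(); P=np.c_[pts*z[:,None],z]; E=np.array(c["extrinsics"])
    return (P@E[:3,:3].T+E[:3,3]).reshape(384,512,3)
E
python3 - <<'E'
from rig import r, vision
from h import *
c=vision.calibration("top"); d=np.load("pics/topd.npy"); W=world(d,c)
def tops(cu,cv,R=14,lo=100,hi=175):
    v,u=np.mgrid[0:384,0:512]; m=(np.hypot(u-cu,v-cv)<R)&(W[...,2]>lo)&(W[...,2]<hi)
    p=W[m]; zt=np.percentile(p[:,2],95); q=p[p[:,2]>zt-5]
    return np.round(zt,1),len(q),np.round((q[:,:2].min(0)+q[:,:2].max(0))/2,1),np.round(q.mean(0)[:2],1),np.ptp(q[:,:2],axis=0).round(1)
for p in [(145,164),(188,169),(206,209),(178,245),(131,239),(115,199)]: print(p,*tops(*p))
print("vials",*tops(328,171,12,75,100),*tops(337,227,12,75,100))
# foam top
m=(W[...,2]>52)&(W[...,2]<68); m[:,:290]=0;m[:,370:]=0;m[:140]=0;m[260:]=0
p=W[m]; rc=cv2.minAreaRect(p[:,:2].astype(np.float32)); print("foam",rc,np.median(p[:,2]))
# hub
m=(W[...,2]>98)&(W[...,2]<122); m[:,:60]=0;m[:,250:]=0;m[:130]=0;m[280:]=0
v,u=np.mgrid[0:384,0:512]; m&=np.hypot(u-163,v-205)<12
p=W[m];print("hub",len(p),p.mean(0),(p.min(0)+p.max(0))/2)
for q in [(229,249),(157,112),(115,130)]: print("decoy",*tops(*q,12,60,160))
img=cv2.imread("pics/top0.png")[140:265,90:250]; sc=cv2.imread("pics/scene0.png")[90:215,240:400]
cv2.imwrite("pics/c.png",cv2.resize(np.vstack([img,sc]),None,fx=2.4*1,fy=2.4,interpolation=cv2.INTER_CUBIC))
print(np.round(vision.calibration("wrist")["extrinsics"],3))
E
```

```text
(145, 164) 131.3 64 [642.8 198. ] [642.5 197.9] [16.4 16.7]
(188, 169) 141.4 267 [633.1 114.4] [632.5 114.4] [34.1 35.4]
(206, 209) 132.0 61 [555.   82.1] [554.7  81.5] [15.1 15.5]
(178, 245) 141.4 277 [486.8 132.9] [487.1 132.4] [33.  34.4]
(131, 239) 151.7 122 [498. 216.] [497.6 216. ] [20.  20.9]
(115, 199) 151.7 125 [575.4 249.5] [575.3 248.8] [20.  21.5]
vials 91.1 142 [ 637.6 -170.5] [ 637.3 -170.7] [25.1 26.4] 90.9 150 [ 518.7 -186.8] [ 518.6 -186.4] [26.1 27.2]
foam ((577.958984375, -178.2751922607422), (185.07484436035156, 72.83024597167969), 7.586814880371094) 61.113206820190726
hub 167 [564.48599583 164.42511774 107.60325108] [561.77225262 164.40663296 106.82359829]
decoy 109.9 60 [476.2  35.5] [475.6  35.6] [15.3 15.5]
decoy 109.2 64 [746.7 182.8] [746.5 182.7] [15.9 16.6]
decoy 108.9 66 [711.5 260.8] [711.  261.1] [16.1 17. ]
[[ 2.89000e-01  9.12000e-01  2.91000e-01  1.06125e+02]
 [ 9.57000e-01 -2.75000e-01 -8.80000e-02  6.20212e+02]
 [-0.00000e+00  3.04000e-01 -9.53000e-01  3.74871e+02]
 [ 0.00000e+00  0.00000e+00  0.00000e+00  1.00000e+00]]
```

View pics/c.png

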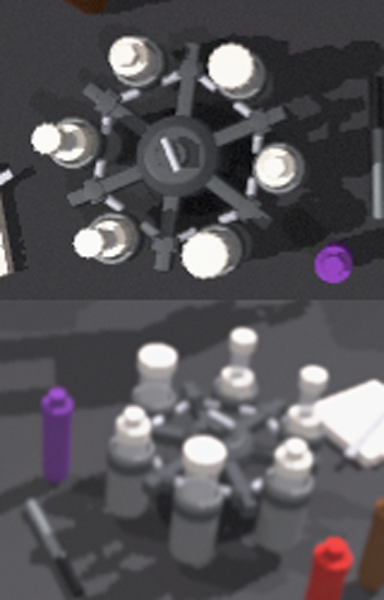

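Tall tubes are at (188,169) and (178,245), ridges at (145,166) and (206,209), slims at (131,239) and (115,199). So in rotor order (22.9°+60°k) the buckets hold R,S,S,T,R,T. A 3-cycle of the tubes nearest the robot solves it:
- tall at 203° → foam
- ridge at 263° → 203°
- slim at 143° → 263°
- tall from foam → 143°

Call:
play_rows(steps=[{"delta_pos": [-3.8,-2.7,-1.2],"yaw": 0,"jaw": 65},{"delta_pos": [-7.6,-5.5,-2.5],"yaw": 0,"jaw": 65},{"delta_pos": [-11.4,-8.3,-3.5],"yaw": 0,"jaw": 65},{"delta_pos": [-15.2,-11,-5],"yaw": 0,"jaw": 65},{"delta_pos": [-19,-13.8,-6],"yaw": 0,"jaw": 65},{"delta_pos": [-22.8,-16.6,-7],"yaw": 0,"jaw": 65},{"delta_pos": [-22.8,-16.6,-7],"yaw": 0,"jaw": 65},{"delta_pos": [-22.8,-16.6,-7],"yaw": 0,"jaw": 65}], grip_force=40)

```text
clock: 1.5
eef_pos: [351.5, 373.1, 301.7]
tcp_rot: [3.141, 0.0, 2.846]
contact_force: [-0.4, 0.6, -0.7]
opening: 0.651
grasp_force: 0.0
```

Call:
play_rows(steps=[{"delta_pos": [-3.8,-2.7,0],"yaw": -0.14,"jaw": 65},{"delta_pos": [-7.6,-5.5,0],"yaw": -0.28,"jaw": 65},{"delta_pos": [-11.4,-8.3,0],"yaw": -0.42,"jaw": 65},{"delta_pos": [-15.2,-11,0],"yaw": -0.56,"jaw": 65},{"delta_pos": [-19,-13.8,0],"yaw": -0.692,"jaw": 65},{"delta_pos": [-22.8,-16.6,0],"yaw": -0.692,"jaw": 65},{"delta_pos": [-22.8,-16.6,0],"yaw": -0.692,"jaw": 65},{"delta_pos": [-22.8,-16.6,0],"yaw": -0.692,"jaw": 65}])

```text
clock: 2.3
eef_pos: [521.5, 148.9, 300.6]
tcp_rot: [3.141, -0.001, -2.744]
contact_force: [-0.2, 0.8, 0.4]
opening: 0.647
grasp_force: 0.0
```

```bash
cat >> h.py <<'E'
C=np.array([565.2,165.5]); PH=22.9
def bucket(k): a=np.radians(PH+60*k); return C+85*np.array([np.cos(a),np.sin(a)])
def go(r,x,y,z,yaw):
    s=r.sense(); p=s["eef_pos"]; w=s["tcp_rot"][2]; d=np.array([x,y,z])-p
    dy=-((yaw-w+np.pi)%(2*np.pi)-np.pi)
    X=np.array([np.cos(w),np.sin(w),0]);Y=np.array([np.sin(w),-np.cos(w),0])
    print("cm",np.round([d@X/10,d@Y/10,-d[2]/10],2),"yaw",round(dy,3),"| now",np.round(p,1),round(w,3),"q6",round(s["qpos"][5],2),"F",np.round(s["contact_force"],1),"op",round(s["opening"],3),"gf",round(s["grasp_force"],1),"t",round(s["clock"],1))
def tops(W,x,y,R=28,lo=100,hi=175,band=5):
    m=(np.hypot(W[...,0]-x,W[...,1]-y)<R)&(W[...,2]>lo)&(W[...,2]<hi)
    p=W[m]
    if len(p)<20: return None
    zt=np.percentile(p[:,2],95); q=p[p[:,2]>zt-band]
    return np.round(zt,1),len(q),np.round((q[:,:2].min(0)+q[:,:2].max(0))/2,1),np.round(q.mean(0)[:2],1),np.ptp(q[:,:2],axis=0).round(1)
E
python3 - <<'E'
from rig import r, vision
from h import *
c=vision.calibration("wrist"); p,d=vision.grab_frame("wrist"); cv2.imwrite("pics/w1.png",p[:,:,::-1]); W=world(d,c)
for k in range(6): print(k,bucket(k).round(1),tops(W,*bucket(k)))
# profile of arm heights between buckets
for k in range(6):
    a=np.radians(PH+60*k+30); q=[]
    for R in (50,65,74,85,95):
        m=np.hypot(W[...,0]-C[0]-R*np.cos(a),W[...,1]-C[1]-R*np.sin(a))<4
        q.append(round(float(np.percentile(W[m][:,2],80)),0) if m.sum()>5 else None)
    print("arm",k,q)
b=bucket(3); go(r,b[0],b[1],180,3.541)
E
```

```text
0 [643.5 198.6] (np.float64(131.2), 165, array([642.5, 198.6]), array([641.8, 198.3]), array([16.7, 18. ]))
1 [575.7 249.8] (np.float64(118.8), 43, array([573.6, 247.4]), array([570.4, 246. ]), array([12.7, 11.2]))
2 [497.4 216.8] (np.float64(151.9), 395, array([497.3, 216.9]), array([497. , 216.4]), array([23.2, 22.6]))
3 [486.9 132.4] (np.float64(141.1), 974, array([487.1, 132.5]), array([486.7, 132.5]), array([34.8, 35.5]))
4 [554.7  81.2] (np.float64(131.6), 213, array([554.9,  81.6]), array([554.3,  81.5]), array([16.9, 17.1]))
5 [633.  114.2] (np.float64(140.2), 149, array([626.9, 114.7]), array([625.5, 112.9]), array([23.7, 35.5]))
arm 0 [89.0, 89.0, 89.0, 89.0, 88.0]
arm 1 [88.0, 89.0, 90.0, 89.0, 89.0]
arm 2 [337.0, 357.0, 352.0, 88.0, 88.0]
arm 3 [338.0, 359.0, 90.0, 88.0, 88.0]
arm 4 [88.0, 89.0, 90.0, 89.0, 88.0]
arm 5 [88.0, 88.0, 89.0, 88.0, 88.0]
cm [ 3.8  -0.29 12.07] yaw -0.001 | now [520.8 149.8 300.7] -2.743 q6 -1.69 F [-0.7 -0.5 -1.1] op 0.651 gf 0.0 t 2.4
```

View pics/w1.png

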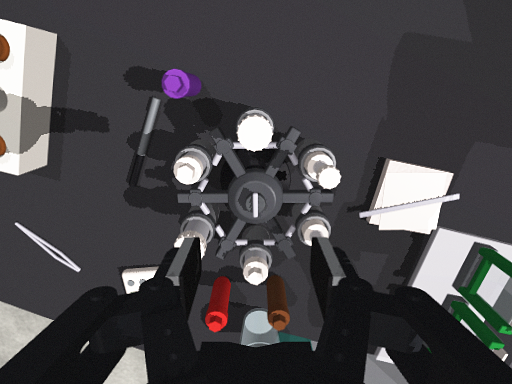

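The wrist view confirms the tops: tall at (255,132), ridge at (190,167), slim at (325,172). Positions agree within 1 mm, so I pick the tall tube from p3.

Call:
play_rows(steps=[{"delta_pos": [2.5,-0.2,4],"yaw": 0,"jaw": 65},{"delta_pos": [3.8,-0.3,8.5],"yaw": 0,"jaw": 65},{"delta_pos": [3.8,-0.3,12],"yaw": 0,"jaw": 65},{"delta_pos": [3.8,-0.3,15],"yaw": 0,"jaw": 65},{"delta_pos": [3.8,-0.3,17.5],"yaw": 0,"jaw": 65},{"delta_pos": [3.8,-0.3,19.2],"yaw": 0,"jaw": 65},{"delta_pos": [3.8,-0.3,19.2],"yaw": 0,"jaw": 65},{"delta_pos": [3.8,-0.3,19.2],"yaw": 0,"jaw": 30}])

```text
clock: 3.15
eef_pos: [486.7, 132.8, 109.5]
tcp_rot: [3.141, -0.0, -2.741]
contact_force: [-0.0, 0.3, 1.1]
opening: 0.498
grasp_force: 0.0
```

Call:
play_rows(steps=[{"delta_pos": [0,0,0],"yaw": 0,"jaw": 30},{"delta_pos": [0,0,0],"yaw": 0,"jaw": 30},{"delta_pos": [0,0,0],"yaw": 0,"jaw": 30},{"delta_pos": [0,0,0],"yaw": 0,"jaw": 30},{"delta_pos": [0,0,0],"yaw": 0,"jaw": 30},{"delta_pos": [0,0,0],"yaw": 0,"jaw": 30},{"delta_pos": [0,0,-1],"yaw": 0,"jaw": 30},{"delta_pos": [0,0,-2],"yaw": 0,"jaw": 30}])

```text
clock: 3.95
eef_pos: [487.1, 131.2, 130.0]
tcp_rot: [-3.142, -0.0, -2.743]
contact_force: [0.0, 0.5, -1.9]
opening: 0.374
grasp_force: 40.0
```

Call:
play_rows(steps=[{"delta_pos": [0,0,-4],"yaw": 0,"jaw": 30},{"delta_pos": [0,0,-8],"yaw": 0,"jaw": 30},{"delta_pos": [0,0,-12],"yaw": 0,"jaw": 30},{"delta_pos": [0.5,-4,-12.5],"yaw": 0,"jaw": 30},{"delta_pos": [1,-8,-12.5],"yaw": 0,"jaw": 30},{"delta_pos": [1.5,-12,-12.5],"yaw": 0,"jaw": 30},{"delta_pos": [1.9,-16,-12.5],"yaw": 0,"jaw": 30},{"delta_pos": [1.9,-16,-12.5],"yaw": 0,"jaw": 30}])

```text
clock: 4.75
eef_pos: [533.0, -27.4, 255.3]
tcp_rot: [-3.139, 0.001, -2.746]
contact_force: [-0.2, 0.6, -0.3]
opening: 0.373
grasp_force: 40.2
```

Call:
play_rows(steps=[{"delta_pos": [0.4,-4,0],"yaw": 0.06,"jaw": 30},{"delta_pos": [0.8,-8,0],"yaw": 0.13,"jaw": 30},{"delta_pos": [1.3,-12,0],"yaw": 0.2,"jaw": 30},{"delta_pos": [1.8,-15.5,0],"yaw": 0.263,"jaw": 30},{"delta_pos": [1.8,-16.1,0],"yaw": 0.263,"jaw": 30},{"delta_pos": [1.8,-16.1,0],"yaw": 0.263,"jaw": 30},{"delta_pos": [1.8,-16.1,0],"yaw": 0.263,"jaw": 30},{"delta_pos": [1.8,-16.1,0],"yaw": 0.263,"jaw": 30}])

```text
clock: 5.55
eef_pos: [577.7, -177.4, 254.5]
tcp_rot: [3.141, -0.0, -3.004]
contact_force: [-0.3, -0.3, -0.9]
opening: 0.372
grasp_force: 40.3
```

```bash
python3 - <<'E'
from rig import r, vision
from h import *
c=vision.calibration("wrist"); p,d=vision.grab_frame("wrist"); cv2.imwrite("pics/w2.png",p[:,:,::-1]); W=world(d,c)
for q in ((637.6,-170.5),(518.7,-186.8)): print(tops(W,*q,25,70,100))
go(r,578,-178.4,97,3.278)
c=vision.calibration("top"); p,d=vision.grab_frame("top"); print(np.round(d[190:205,320:340].min()))
E
```

```text
None
(np.float64(90.1), 658, array([ 519.1, -185.7]), array([ 518.9, -185.6]), array([28. , 27.6]))
cm [-1.000e-02 -1.000e-01  1.575e+01] yaw 0.001 | now [ 577.7 -177.5  254.5] -3.004 q6 -2.01 F [ 0.8 -0.7 -1.4] op 0.375 gf 40.3 t 5.6
0.0
```

View pics/w2.png

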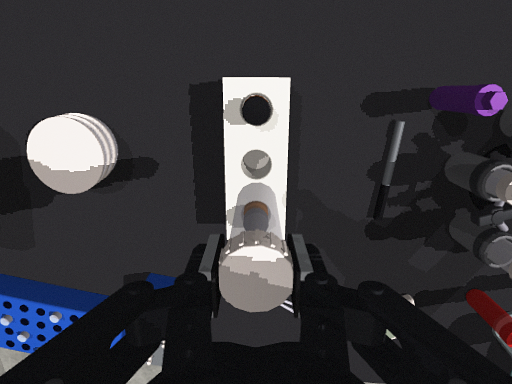

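The tube is held upright and over the middle hole, at about (257,163) in the wrist picture. Lowering it in two stages.

Call:
play_rows(steps=[{"delta_pos": [0,-0.05,4],"yaw": 0,"jaw": 30},{"delta_pos": [0,-0.05,8],"yaw": 0,"jaw": 30},{"delta_pos": [0,-0.05,10],"yaw": 0,"jaw": 30},{"delta_pos": [0,-0.05,11],"yaw": 0,"jaw": 30},{"delta_pos": [0,-0.05,12],"yaw": 0,"jaw": 30},{"delta_pos": [0,-0.05,13],"yaw": 0,"jaw": 30},{"delta_pos": [0,-0.05,13.5],"yaw": 0,"jaw": 30},{"delta_pos": [0,-0.05,13.5],"yaw": 0,"jaw": 30}])

```text
clock: 6.45
eef_pos: [578.0, -179.2, 119.1]
tcp_rot: [3.141, -0.0, -3.005]
contact_force: [-0.7, -0.2, -0.2]
opening: 0.374
grasp_force: 40.3
```

Call:
play_rows(steps=[{"delta_pos": [0,0,1],"yaw": 0,"jaw": 30},{"delta_pos": [0,0,1.7],"yaw": 0,"jaw": 30},{"delta_pos": [0,0,2.1],"yaw": 0,"jaw": 30},{"delta_pos": [0,0,2.1],"yaw": 0,"jaw": 30},{"delta_pos": [0,0,2.1],"yaw": 0,"jaw": 60},{"delta_pos": [0,0,2.1],"yaw": 0,"jaw": 60},{"delta_pos": [0,0,2.1],"yaw": 0,"jaw": 60},{"delta_pos": [0,0,2.1],"yaw": 0,"jaw": 60}])

```text
clock: 7.25
eef_pos: [578.0, -179.3, 98.2]
tcp_rot: [3.142, -0.0, -3.005]
contact_force: [-0.7, -0.3, -0.5]
opening: 0.599
grasp_force: 0.0
```

Call:
play_rows(steps=[{"delta_pos": [0,0,-4.5],"yaw": 0,"jaw": 60},{"delta_pos": [0,0,-9],"yaw": 0,"jaw": 60},{"delta_pos": [0,0,-12],"yaw": 0.14,"jaw": 60},{"delta_pos": [-0.2,4,-12],"yaw": 0.28,"jaw": 60},{"delta_pos": [-0.4,8,-12],"yaw": 0.42,"jaw": 60},{"delta_pos": [-0.6,12,-12],"yaw": 0.56,"jaw": 60},{"delta_pos": [-0.7,15,-12],"yaw": 0.7,"jaw": 60},{"delta_pos": [-0.7,15,-12],"yaw": 0.83,"jaw": 60}])

```text
clock: 8.05
eef_pos: [564.0, -26.4, 218.4]
tcp_rot: [3.141, -0.001, 2.445]
contact_force: [0.2, -1.1, -0.4]
opening: 0.6
grasp_force: 0.0
```

```bash
python3 - <<'E'
from rig import r, vision
from h import *
go(r,554.9,81.5,160,1.447)
E
```

```text
cm [7.63 7.69 5.84] yaw 0.998 | now [564.  -26.4 218.4] 2.445 q6 -0.92 F [ 0.2 -1.1 -0.4] op 0.6 gf 0.0 t 8.1
```

Call:
play_rows(steps=[{"delta_pos": [2,2,0],"yaw": 0.14,"jaw": 60},{"delta_pos": [4,4,0],"yaw": 0.28,"jaw": 60},{"delta_pos": [6,6,0],"yaw": 0.42,"jaw": 60},{"delta_pos": [7.6,7.7,0],"yaw": 0.56,"jaw": 60},{"delta_pos": [7.6,7.7,1],"yaw": 0.7,"jaw": 60},{"delta_pos": [7.6,7.7,2],"yaw": 0.84,"jaw": 60},{"delta_pos": [7.6,7.7,4],"yaw": 0.998,"jaw": 60},{"delta_pos": [7.6,7.7,5.8],"yaw": 0.998,"jaw": 60}])

```text
clock: 8.85
eef_pos: [555.4, 78.3, 159.8]
tcp_rot: [3.141, -0.0, 1.445]
contact_force: [-0.1, 0.5, 0.5]
opening: 0.598
grasp_force: 0.0
```

```bash
python3 - <<'E'
from rig import r, vision
from h import *
go(r,554.9,81.5,98,1.447)
E
```

```text
cm [ 0.31 -0.1   6.18] yaw -0.002 | now [555.4  78.3 159.8] 1.445 q6 0.26 F [-0.1  0.5  0.5] op 0.598 gf 0.0 t 8.8
```

Call:
play_rows(steps=[{"delta_pos": [0.3,-0.1,1],"yaw": 0,"jaw": 60},{"delta_pos": [0.3,-0.1,3],"yaw": 0,"jaw": 60},{"delta_pos": [0.3,-0.1,5],"yaw": 0,"jaw": 60},{"delta_pos": [0.3,-0.1,6.2],"yaw": 0,"jaw": 60},{"delta_pos": [0.3,-0.1,6.2],"yaw": 0,"jaw": 60},{"delta_pos": [0.3,-0.1,6.2],"yaw": 0,"jaw": 20},{"delta_pos": [0.3,-0.1,6.2],"yaw": 0,"jaw": 20},{"delta_pos": [0.3,-0.1,6.2],"yaw": 0,"jaw": 20}])

```text
clock: 9.65
eef_pos: [555.5, 81.3, 99.3]
tcp_rot: [3.14, -0.0, 1.45]
contact_force: [0.4, -0.4, 2.9]
opening: 0.332
grasp_force: 39.6
```

Call:
play_rows(steps=[{"delta_pos": [0,0,0],"yaw": 0,"jaw": 20},{"delta_pos": [0,0,0],"yaw": 0,"jaw": 20},{"delta_pos": [0,0,0],"yaw": 0,"jaw": 20},{"delta_pos": [0,0,0],"yaw": 0,"jaw": 20},{"delta_pos": [0,0,-1],"yaw": 0,"jaw": 20},{"delta_pos": [0,0,-3],"yaw": 0,"jaw": 20},{"delta_pos": [0,0,-3],"yaw": 0,"jaw": 20},{"delta_pos": [0,0,-3],"yaw": 0,"jaw": 20}])

```text
clock: 10.45
eef_pos: [555.1, 81.2, 128.7]
tcp_rot: [3.14, -0.0, 1.45]
contact_force: [0.4, -0.5, -0.8]
opening: 0.334
grasp_force: 39.6
```

```bash
python3 - <<'E'
from rig import r, vision
from h import *
go(r,554.9,81.5,245,1.447)
E
```

```text
cm [  0.03  -0.02 -11.63] yaw 0.003 | now [555.1  81.2 128.7] 1.45 q6 0.26 F [ 0.4 -0.5 -0.8] op 0.334 gf 39.6 t 10.4
```

Call:
play_rows(steps=[{"delta_pos": [0,0,-4],"yaw": 0,"jaw": 20},{"delta_pos": [0,0,-8],"yaw": -0.13,"jaw": 20},{"delta_pos": [0,0,-11.6],"yaw": -0.27,"jaw": 20},{"delta_pos": [1.1,-1.8,-11.6],"yaw": -0.41,"jaw": 20},{"delta_pos": [2.2,-3.8,-11.6],"yaw": -0.55,"jaw": 20},{"delta_pos": [3.2,-5.6,-11.6],"yaw": -0.69,"jaw": 20},{"delta_pos": [4.2,-7.3,-11.6],"yaw": -0.83,"jaw": 20},{"delta_pos": [4.2,-7.3,-11.6],"yaw": -0.97,"jaw": 20}])

```text
clock: 11.25
eef_pos: [485.1, 132.5, 243.3]
tcp_rot: [-3.14, -0.002, 2.427]
contact_force: [1.0, -0.6, -1.3]
opening: 0.332
grasp_force: 40.5
```

Call:
play_rows(steps=[{"delta_pos": [0,0,0],"yaw": -0.13,"jaw": 20},{"delta_pos": [0,0,0],"yaw": -0.27,"jaw": 20},{"delta_pos": [0,0,0],"yaw": -0.41,"jaw": 20},{"delta_pos": [0,0,0],"yaw": -0.55,"jaw": 20},{"delta_pos": [0,0,0],"yaw": -0.69,"jaw": 20},{"delta_pos": [0,0,0],"yaw": -0.8,"jaw": 20},{"delta_pos": [0,0,0],"yaw": -0.8,"jaw": 20},{"delta_pos": [0,0,0],"yaw": -0.8,"jaw": 20}])

```text
clock: 12.05
eef_pos: [487.1, 131.6, 243.7]
tcp_rot: [-3.141, -0.001, -3.067]
contact_force: [-0.3, -0.2, -0.4]
opening: 0.332
grasp_force: 40.5
```

```bash
python3 - <<'E'
from rig import r, vision
from h import *
c=vision.calibration("wrist"); p,d=vision.grab_frame("wrist"); cv2.imwrite("pics/w3.png",p[:,:,::-1])
go(r,*bucket(3),99,3.22)
E
```

```text
cm [ 0.02  0.08 14.48] yaw -0.003 | now [487.2 131.6 243.8] -3.066 q6 -1.38 F [-0.6 -0.  -0.4] op 0.332 gf 40.5 t 12.1
```

View pics/w3.png

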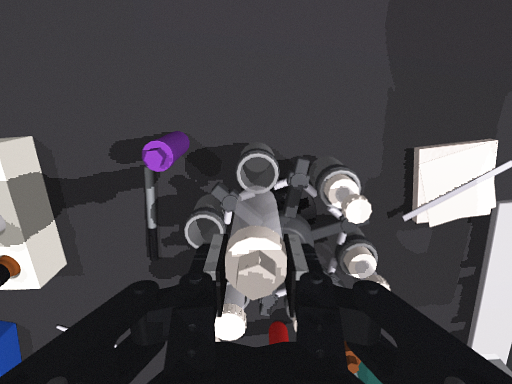

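The ridge hangs straight over the empty bucket at (258,170). Lowering it.

Call:
play_rows(steps=[{"delta_pos": [0,0.06,3],"yaw": 0,"jaw": 20},{"delta_pos": [0,0.06,6],"yaw": 0,"jaw": 20},{"delta_pos": [0,0.06,7],"yaw": 0,"jaw": 20},{"delta_pos": [0,0.06,8],"yaw": 0,"jaw": 20},{"delta_pos": [0,0.06,9],"yaw": 0,"jaw": 20},{"delta_pos": [0,0.06,10],"yaw": 0,"jaw": 20},{"delta_pos": [0,0.06,11],"yaw": 0,"jaw": 20},{"delta_pos": [0,0.06,11],"yaw": 0,"jaw": 20}])

```text
clock: 12.9
eef_pos: [486.7, 132.1, 133.2]
tcp_rot: [-3.141, -0.002, -3.064]
contact_force: [0.9, 0.2, 0.0]
opening: 0.334
grasp_force: 40.5
```

Call:
play_rows(steps=[{"delta_pos": [0,0,1],"yaw": 0,"jaw": 20},{"delta_pos": [0,0,2],"yaw": 0,"jaw": 20},{"delta_pos": [0,0,3],"yaw": 0,"jaw": 20},{"delta_pos": [0,0,3.4],"yaw": 0,"jaw": 20},{"delta_pos": [0,0,3.4],"yaw": 0,"jaw": 20},{"delta_pos": [0,0,3.4],"yaw": 0,"jaw": 60},{"delta_pos": [0,0,3.4],"yaw": 0,"jaw": 60},{"delta_pos": [0,0,3.4],"yaw": 0,"jaw": 60}])

```text
clock: 13.7
eef_pos: [487.3, 132.3, 100.3]
tcp_rot: [-3.142, -0.0, -3.063]
contact_force: [-0.5, -0.1, 0.2]
opening: 0.599
grasp_force: 0.0
```

```bash
python3 - <<'E'
from rig import r, vision
from h import *
go(r,497,216.5,190,2.494)
E
```

```text
cm [-1.62  8.32 -8.97] yaw 0.726 | now [487.3 132.3 100.3] -3.063 q6 -1.39 F [-0.5 -0.1  0.2] op 0.599 gf 0.0 t 13.7
```

Call:
play_rows(steps=[{"delta_pos": [0,0,-4],"yaw": 0,"jaw": 60},{"delta_pos": [0,0,-8],"yaw": 0,"jaw": 60},{"delta_pos": [-0.3,1,-10],"yaw": 0.14,"jaw": 60},{"delta_pos": [-0.8,4,-10],"yaw": 0.28,"jaw": 60},{"delta_pos": [-1.6,8.3,-10],"yaw": 0.42,"jaw": 60},{"delta_pos": [-1.6,8.3,-10],"yaw": 0.56,"jaw": 60},{"delta_pos": [-1.6,8.3,-10],"yaw": 0.726,"jaw": 60},{"delta_pos": [-1.6,8.3,-10],"yaw": 0.726,"jaw": 60}])

```text
clock: 14.5
eef_pos: [496.7, 216.6, 200.2]
tcp_rot: [-3.141, -0.0, 2.492]
contact_force: [-0.9, -0.1, 0.5]
opening: 0.602
grasp_force: 0.0
```

```bash
python3 - <<'E'
from rig import r, vision
from h import *
c=vision.calibration("wrist"); p,d=vision.grab_frame("wrist"); W=world(d,c)
print(tops(W,497,216.5,28),tops(W,487,132.5,28,95)); p,d=vision.grab_frame("top"); W=world(d,vision.calibration("top")); print(tops(W,578,-178.5,20),tops(W,487,132.5,20))
go(r,497.3,216.7,123,2.494)
E
```

```text
(np.float64(151.7), 830, array([497.6, 217. ]), array([496.8, 217.4]), array([23.7, 23.2])) (np.float64(131.3), 324, array([485. , 132.4]), array([484.9, 133.2]), array([16.1, 17. ]))
(np.float64(129.8), 250, array([ 577.2, -180.4]), array([ 577.4, -180.1]), array([32.9, 34.5])) (np.float64(131.9), 66, array([487. , 131.8]), array([487. , 131.9]), array([16.8, 14.7]))
cm [-0.02  0.07  7.73] yaw 0.003 | now [496.7 216.2 200.3] 2.497 q6 -0.52 F [ 0.3 -1.2  0.3] op 0.604 gf 0.0 t 14.6
```

The ridge is fully seated and the tall tube is down in the foam. Now grasping the slim tube.

Call:
play_rows(steps=[{"delta_pos": [0,0.05,3],"yaw": 0,"jaw": 50},{"delta_pos": [0,0.05,5],"yaw": 0,"jaw": 50},{"delta_pos": [0,0.05,6.7],"yaw": 0,"jaw": 50},{"delta_pos": [0,0.05,7.7],"yaw": 0,"jaw": 50},{"delta_pos": [0,0.05,7.7],"yaw": 0,"jaw": 50},{"delta_pos": [0,0.05,7.7],"yaw": 0,"jaw": 10},{"delta_pos": [0,0.05,7.7],"yaw": 0,"jaw": 10},{"delta_pos": [0,0.05,7.7],"yaw": 0,"jaw": 10}])

```text
clock: 15.4
eef_pos: [497.8, 217.0, 124.2]
tcp_rot: [3.14, 0.001, 2.494]
contact_force: [-0.2, -1.1, 2.4]
opening: 0.229
grasp_force: 39.1
```

Call:
play_rows(steps=[{"delta_pos": [0,0,0],"yaw": 0,"jaw": 10},{"delta_pos": [0,0,0],"yaw": 0,"jaw": 10},{"delta_pos": [0,0,0],"yaw": 0,"jaw": 10},{"delta_pos": [0,0,0],"yaw": 0,"jaw": 10},{"delta_pos": [0,0,-1],"yaw": 0,"jaw": 10},{"delta_pos": [0,0,-3],"yaw": 0,"jaw": 10},{"delta_pos": [0,0,-3],"yaw": 0,"jaw": 10},{"delta_pos": [0,0,-3],"yaw": 0,"jaw": 10}])

```text
clock: 16.2
eef_pos: [497.3, 216.8, 153.6]
tcp_rot: [3.141, 0.0, 2.494]
contact_force: [-0.6, 0.6, -0.2]
opening: 0.229
grasp_force: 39.2
```

```bash
python3 - <<'E'
from rig import r, vision
from h import *
go(r,*bucket(2),265,2.494);go(r,*bucket(4),265,1.447)
E
```

```text
cm [-1.000e-02  1.000e-02 -1.114e+01] yaw -0.0 | now [497.3 216.8 153.6] 2.494 q6 -0.51 F [-0.6  0.6 -0.2] op 0.229 gf 39.2 t 16.2
cm [-12.76  -7.35 -11.14] yaw 1.047 | now [497.3 216.8 153.6] 2.494 q6 -0.51 F [-0.6  0.6 -0.2] op 0.229 gf 39.2 t 16.2
```

Call:
play_rows(steps=[{"delta_pos": [0,0,-4],"yaw": 0,"jaw": 10},{"delta_pos": [0,0,-8],"yaw": 0,"jaw": 10},{"delta_pos": [0,0,-11.1],"yaw": 0.14,"jaw": 10},{"delta_pos": [-2.6,-1.5,-11.1],"yaw": 0.28,"jaw": 10},{"delta_pos": [-5.2,-3,-11.1],"yaw": 0.42,"jaw": 10},{"delta_pos": [-7.8,-4.5,-11.1],"yaw": 0.56,"jaw": 10},{"delta_pos": [-10.4,-6,-11.1],"yaw": 0.7,"jaw": 10},{"delta_pos": [-12.8,-7.3,-11.1],"yaw": 0.84,"jaw": 10}])

```text
clock: 17.0
eef_pos: [555.0, 79.9, 263.3]
tcp_rot: [-3.14, 0.0, 1.648]
contact_force: [0.6, 0.0, -0.6]
opening: 0.228
grasp_force: 39.7
```

Call:
play_rows(steps=[{"delta_pos": [0,0,0],"yaw": 0.1,"jaw": 10},{"delta_pos": [0,0,0],"yaw": 0.207,"jaw": 10},{"delta_pos": [0,0,0],"yaw": 0.207,"jaw": 10},{"delta_pos": [0,0,0],"yaw": 0.207,"jaw": 10},{"delta_pos": [0,0,0],"yaw": 0.207,"jaw": 10},{"delta_pos": [0,0,0],"yaw": 0.207,"jaw": 10},{"delta_pos": [0,0,0],"yaw": 0.207,"jaw": 10},{"delta_pos": [0,0,0],"yaw": 0.207,"jaw": 10}])

```text
clock: 17.8
eef_pos: [555.1, 81.4, 264.3]
tcp_rot: [3.141, -0.0, 1.448]
contact_force: [0.2, -0.0, -0.1]
opening: 0.221
grasp_force: 39.7
```

```bash
python3 - <<'E'
from rig import r, vision
from h import *
c=vision.calibration("scene"); p,d=vision.grab_frame("scene"); cv2.imwrite("pics/s4.png",cv2.resize(p[20:220,200:420,::-1],None,fx=2.5,fy=2.5))
go(r,*bucket(4),124,1.447)
E
```

```text
cm [-0.03 -0.04 14.03] yaw 0.0 | now [555.1  81.4 264.3] 1.447 q6 0.27 F [-0.3  1.1 -1.5] op 0.23 gf 39.7 t 17.9
```

View pics/s4.png

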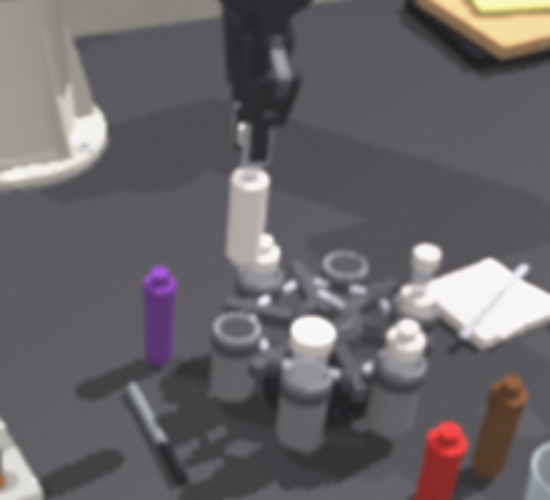

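The slim tube hangs upright above the empty bucket at (237,330). Lowering it, with a stop below the rim to check force.

Call:
play_rows(steps=[{"delta_pos": [0,0,3],"yaw": 0,"jaw": 10},{"delta_pos": [0,0,5.5],"yaw": 0,"jaw": 10},{"delta_pos": [0,0,6.2],"yaw": 0,"jaw": 10},{"delta_pos": [0,0,6.6],"yaw": 0,"jaw": 10},{"delta_pos": [0,0,7],"yaw": 0,"jaw": 10},{"delta_pos": [0,0,7.4],"yaw": 0,"jaw": 10},{"delta_pos": [0,0,7.8],"yaw": 0,"jaw": 10},{"delta_pos": [0,0,7.8],"yaw": 0,"jaw": 10}])

```text
clock: 18.65
eef_pos: [555.1, 81.3, 186.2]
tcp_rot: [-3.141, 0.0, 1.447]
contact_force: [0.4, -0.2, -1.1]
opening: 0.229
grasp_force: 39.7
```

Entered without contact. Continue to the floor and release.

Call:
play_rows(steps=[{"delta_pos": [0,0,1.2],"yaw": 0,"jaw": 10},{"delta_pos": [0,0,2.4],"yaw": 0,"jaw": 10},{"delta_pos": [0,0,3.6],"yaw": 0,"jaw": 10},{"delta_pos": [0,0,4.6],"yaw": 0,"jaw": 10},{"delta_pos": [0,0,5.4],"yaw": 0,"jaw": 10},{"delta_pos": [0,0,6],"yaw": 0,"jaw": 10},{"delta_pos": [0,0,6.2],"yaw": 0,"jaw": 10},{"delta_pos": [0,0,6.2],"yaw": 0,"jaw": 10}])

```text
clock: 19.45
eef_pos: [555.5, 81.3, 124.4]
tcp_rot: [3.141, -0.0, 1.447]
contact_force: [0.4, 0.4, -0.3]
opening: 0.228
grasp_force: 39.6
```

Call:
play_rows(steps=[{"delta_pos": [0,0,0],"yaw": 0,"jaw": 50},{"delta_pos": [0,0,0],"yaw": 0,"jaw": 50},{"delta_pos": [0,0,0],"yaw": 0,"jaw": 50},{"delta_pos": [0,0,0],"yaw": 0,"jaw": 50},{"delta_pos": [0,0,-2],"yaw": 0,"jaw": 60},{"delta_pos": [0,0,-5],"yaw": 0,"jaw": 60},{"delta_pos": [0,0,-8],"yaw": 0,"jaw": 60},{"delta_pos": [0,0,-8],"yaw": 0,"jaw": 60}])

```text
clock: 20.25
eef_pos: [557.6, 81.6, 208.4]
tcp_rot: [3.135, -0.002, 1.447]
contact_force: [-0.0, 0.6, 0.5]
opening: 0.603
grasp_force: 0.0
```

```bash
python3 - <<'E'
from rig import r, vision
from h import *
c=vision.calibration("wrist"); p,d=vision.grab_frame("wrist"); W=world(d,c)
print(tops(W,*bucket(4)))
go(r,577.5,-179.5,210,3.278)
E
```

```text
(np.float64(151.8), 771, array([555.9,  81.4]), array([555.9,  82.3]), array([22.9, 23.7]))
cm [-25.63   5.31  -0.37] yaw -1.831 | now [556.5  81.4 206.3] 1.447 q6 0.27 F [-0.9  0.2 -0.1] op 0.598 gf 0.0 t 20.3
```

Seated (top 151.8 mm). Now back to the foam.

Call:
play_rows(steps=[{"delta_pos": [-3,0.6,0],"yaw": -0.14,"jaw": 60},{"delta_pos": [-7,1.4,0],"yaw": -0.28,"jaw": 60},{"delta_pos": [-11,2.2,0],"yaw": -0.42,"jaw": 60},{"delta_pos": [-15,3,0],"yaw": -0.56,"jaw": 60},{"delta_pos": [-19,3.8,0],"yaw": -0.7,"jaw": 60},{"delta_pos": [-22.5,4.6,0],"yaw": -0.84,"jaw": 60},{"delta_pos": [-25.6,5.3,0],"yaw": -0.98,"jaw": 60},{"delta_pos": [-25.6,5.3,0],"yaw": -1.12,"jaw": 60}])

```text
clock: 21.1
eef_pos: [575.6, -182.8, 202.8]
tcp_rot: [-3.14, -0.001, 2.57]
contact_force: [0.0, 0.4, 0.5]
opening: 0.598
grasp_force: 0.0
```

Call:
play_rows(steps=[{"delta_pos": [0,0,0],"yaw": -0.14,"jaw": 60},{"delta_pos": [0,0,0],"yaw": -0.28,"jaw": 60},{"delta_pos": [0,0,0],"yaw": -0.28,"jaw": 60},{"delta_pos": [0,0,0],"yaw": -0.28,"jaw": 60},{"delta_pos": [0,0,0],"yaw": -0.28,"jaw": 60},{"delta_pos": [0,0,0],"yaw": -0.28,"jaw": 60},{"delta_pos": [0,0,0],"yaw": -0.28,"jaw": 60},{"delta_pos": [0,0,0],"yaw": -0.28,"jaw": 60}])

```text
clock: 21.9
eef_pos: [576.1, -179.3, 204.3]
tcp_rot: [-3.142, 0.0, 2.846]
contact_force: [-0.3, 0.1, -0.0]
opening: 0.606
grasp_force: 0.0
```

```bash
python3 - <<'E'
from rig import r, vision
from h import *
c=vision.calibration("wrist"); p,d=vision.grab_frame("wrist"); W=world(d,c)
t=tops(W,577.5,-179.5);print(t)
go(r,*t[2],97,2.847)
E
```

```text
(np.float64(129.0), 1557, array([ 578.4, -179.2]), array([ 577.3, -179. ]), array([35.4, 35.4]))
cm [-0.21  0.08 10.73] yaw -0.001 | now [ 576.1 -179.3  204.3] 2.846 q6 -1.58 F [-0.6 -0.1 -0.1] op 0.599 gf 0.0 t 21.9
```

Call:
play_rows(steps=[{"delta_pos": [-0.2,0.1,4],"yaw": 0,"jaw": 60},{"delta_pos": [-0.2,0.1,7],"yaw": 0,"jaw": 60},{"delta_pos": [-0.2,0.1,9],"yaw": 0,"jaw": 60},{"delta_pos": [-0.2,0.1,10.7],"yaw": 0,"jaw": 60},{"delta_pos": [-0.2,0.1,10.7],"yaw": 0,"jaw": 60},{"delta_pos": [-0.2,0.1,10.7],"yaw": 0,"jaw": 30},{"delta_pos": [-0.2,0.1,10.7],"yaw": 0,"jaw": 30},{"delta_pos": [-0.2,0.1,10.7],"yaw": 0,"jaw": 30}])

```text
clock: 22.75
eef_pos: [579.0, -179.2, 98.4]
tcp_rot: [-3.142, 0.002, 2.847]
contact_force: [0.6, 0.4, -0.1]
opening: 0.372
grasp_force: 39.6
```

Call:
play_rows(steps=[{"delta_pos": [0,0,0],"yaw": 0,"jaw": 30},{"delta_pos": [0,0,0],"yaw": 0,"jaw": 30},{"delta_pos": [0,0,0],"yaw": 0,"jaw": 30},{"delta_pos": [0,0,-1],"yaw": 0,"jaw": 30},{"delta_pos": [0,0,-5],"yaw": 0,"jaw": 30},{"delta_pos": [0,0,-9],"yaw": 0,"jaw": 30},{"delta_pos": [0,0,-13],"yaw": 0,"jaw": 30},{"delta_pos": [0,0,-16.5],"yaw": 0,"jaw": 30}])

```text
clock: 23.55
eef_pos: [578.1, -178.9, 264.8]
tcp_rot: [3.142, 0.001, 2.847]
contact_force: [0.7, -0.4, -1.3]
opening: 0.373
grasp_force: 40.1
```

```bash
python3 - <<'E'
from rig import r, vision
from h import *
go(r,*bucket(2),262,2.494)
E
```

```text
cm [19.22 35.51  0.28] yaw 0.353 | now [ 578.1 -178.9  264.8] 2.847 q6 -1.58 F [ 0.7 -0.4 -1.3] op 0.373 gf 40.1 t 23.6
```

Call:
play_rows(steps=[{"delta_pos": [1.6,3,0],"yaw": 0,"jaw": 30},{"delta_pos": [3.5,6.5,0],"yaw": 0,"jaw": 30},{"delta_pos": [5.4,10,0],"yaw": 0.1,"jaw": 30},{"delta_pos": [7.3,13.5,0],"yaw": 0.2,"jaw": 30},{"delta_pos": [9.2,17,0],"yaw": 0.3,"jaw": 30},{"delta_pos": [11.1,20.5,0],"yaw": 0.353,"jaw": 30},{"delta_pos": [13,24,0],"yaw": 0.353,"jaw": 30},{"delta_pos": [14,26,0],"yaw": 0.353,"jaw": 30}])

```text
clock: 24.35
eef_pos: [518.7, 112.9, 262.7]
tcp_rot: [3.141, -0.001, 2.495]
contact_force: [-0.7, -0.4, -1.7]
opening: 0.37
grasp_force: 40.2
```

```bash
python3 - <<'E'
from rig import r, vision
from h import *
go(r,*bucket(2),262,2.494)
E
```

```text
cm [7.95 7.01 0.07] yaw 0.001 | now [518.7 112.9 262.7] 2.495 q6 -0.71 F [-0.7 -0.4 -1.7] op 0.37 gf 40.2 t 24.4
```

Call:
play_rows(steps=[{"delta_pos": [3,2.6,0],"yaw": 0,"jaw": 30},{"delta_pos": [6,5.2,0],"yaw": 0,"jaw": 30},{"delta_pos": [7.7,6.8,0],"yaw": 0,"jaw": 30},{"delta_pos": [7.7,6.8,0],"yaw": 0,"jaw": 30},{"delta_pos": [7.7,6.8,0],"yaw": 0,"jaw": 30},{"delta_pos": [7.7,6.8,0],"yaw": 0,"jaw": 30},{"delta_pos": [7.7,6.8,0],"yaw": 0,"jaw": 30},{"delta_pos": [7.7,6.8,0],"yaw": 0,"jaw": 30}])

```text
clock: 25.15
eef_pos: [499.7, 210.3, 262.3]
tcp_rot: [-3.141, 0.0, 2.492]
contact_force: [-0.4, 0.3, -0.0]
opening: 0.373
grasp_force: 40.1
```

```bash
python3 - <<'E'
from rig import r, vision
from h import *
go(r,*bucket(2),110.5,2.494)
E
```

```text
cm [ 0.57  0.38 15.18] yaw -0.002 | now [499.7 210.3 262.3] 2.492 q6 -0.53 F [-0.4  0.3 -0. ] op 0.373 gf 40.1 t 25.1
```

Call:
play_rows(steps=[{"delta_pos": [0.57,0.38,0],"yaw": 0,"jaw": 30},{"delta_pos": [0.57,0.38,3.5],"yaw": 0,"jaw": 30},{"delta_pos": [0.57,0.38,6.5],"yaw": 0,"jaw": 30},{"delta_pos": [0.57,0.38,7.5],"yaw": 0,"jaw": 30},{"delta_pos": [0.57,0.38,8.5],"yaw": 0,"jaw": 30},{"delta_pos": [0.57,0.38,9.5],"yaw": 0,"jaw": 30},{"delta_pos": [0.57,0.38,10.5],"yaw": 0,"jaw": 30},{"delta_pos": [0.57,0.38,10.5],"yaw": 0,"jaw": 30}])

```text
clock: 25.95
eef_pos: [496.9, 217.5, 156.4]
tcp_rot: [-3.141, -0.001, 2.494]
contact_force: [-0.7, 0.1, -1.2]
opening: 0.373
grasp_force: 40.1
```

Call:
play_rows(steps=[{"delta_pos": [0,0,1.2],"yaw": 0,"jaw": 30},{"delta_pos": [0,0,2.4],"yaw": 0,"jaw": 30},{"delta_pos": [0,0,3.4],"yaw": 0,"jaw": 30},{"delta_pos": [0,0,4.2],"yaw": 0,"jaw": 30},{"delta_pos": [0,0,4.6],"yaw": 0,"jaw": 30},{"delta_pos": [0,0,4.6],"yaw": 0,"jaw": 30},{"delta_pos": [0,0,4.6],"yaw": 0,"jaw": 30},{"delta_pos": [0,0,4.6],"yaw": 0,"jaw": 30}])

```text
clock: 26.75
eef_pos: [497.5, 217.8, 111.6]
tcp_rot: [3.141, 0.0, 2.494]
contact_force: [0.6, -0.0, -0.7]
opening: 0.371
grasp_force: 40.1
```

Call:
play_rows(steps=[{"delta_pos": [0,0,0.1],"yaw": 0,"jaw": 60},{"delta_pos": [0,0,0.1],"yaw": 0,"jaw": 60},{"delta_pos": [0,0,0.1],"yaw": 0,"jaw": 60},{"delta_pos": [0,0,0],"yaw": 0,"jaw": 60},{"delta_pos": [0,0,-3],"yaw": 0,"jaw": 60},{"delta_pos": [0,0,-7],"yaw": 0,"jaw": 60},{"delta_pos": [0,0,-11],"yaw": 0,"jaw": 60},{"delta_pos": [0,0,-15],"yaw": 0,"jaw": 60}])

```text
clock: 27.55
eef_pos: [497.0, 217.5, 262.9]
tcp_rot: [-3.141, -0.0, 2.494]
contact_force: [1.1, 0.9, -0.0]
opening: 0.6
grasp_force: 0.0
```

Call:
play_rows(steps=[{"delta_pos": [3,3,0],"yaw": 0,"jaw": 60},{"delta_pos": [6,6,0],"yaw": 0,"jaw": 60},{"delta_pos": [9,9,0],"yaw": 0,"jaw": 60},{"delta_pos": [12,12,0],"yaw": 0,"jaw": 60},{"delta_pos": [14,15,0],"yaw": 0,"jaw": 60},{"delta_pos": [14,18,0],"yaw": 0,"jaw": 60},{"delta_pos": [14,18,0],"yaw": 0,"jaw": 60},{"delta_pos": [14,18,0],"yaw": 0,"jaw": 60}])

```text
clock: 28.35
eef_pos: [493.9, 445.6, 260.7]
tcp_rot: [-3.14, -0.0, 2.494]
contact_force: [-0.4, -0.7, 0.4]
opening: 0.601
grasp_force: 0.0
```

```bash
python3 - <<'E'
from rig import r, vision
from h import *
p,d=vision.grab_frame("top"); W=world(d,vision.calibration("top")); cv2.imwrite("pics/t5.png",p[:,:,::-1])
for k in range(6): print(k,bucket(k).round(1),tops(W,*bucket(k),24))
for q in ((637.6,-170.5),(518.7,-186.8)): print(tops(W,*q,25,75,100))
E
```

```text
0 [643.5 198.6] (np.float64(131.1), 65, array([643.2, 198.1]), array([642.8, 197.9]), array([14.8, 17.4]))
1 [575.7 249.8] (np.float64(151.6), 125, array([575.5, 249.6]), array([575.3, 248.8]), array([20., 21.]))
2 [497.4 216.8] (np.float64(141.5), 278, array([498.2, 218.3]), array([497.2, 217.2]), array([32.8, 34.5]))
3 [486.9 132.4] (np.float64(131.6), 65, array([487.1, 131.5]), array([486.9, 131.9]), array([16.8, 14.6]))
4 [554.7  81.2] (np.float64(152.2), 114, array([555.5,  81.9]), array([555. ,  81.6]), array([20.2, 22.2]))
5 [633.  114.2] (np.float64(141.3), 270, array([633.3, 114.5]), array([632.5, 114.2]), array([34.2, 35.2]))
(np.float64(91.0), 142, array([ 637.7, -171.2]), array([ 637.3, -170.8]), array([25. , 25.7]))
(np.float64(91.0), 150, array([ 518.6, -186.9]), array([ 518.7, -186.5]), array([26.2, 26.9]))
```

View pics/t5.png

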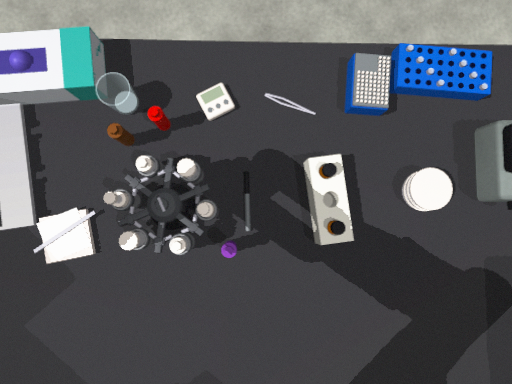

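The tubes are now in opposite pairs and seated: talls at (188,169)/(130,240), ridges at (147,165)/(179,244), slims at (117,199)/(206,210). The vials have not moved.

```bash
python3 -c "
from rig import r
print(r.sign_off())"
```

```text
the job is handed in; nothing more can be done
None
```

I handed the job in at about 28 s. By the top camera, all six tubes are fully down in the buckets, each opposite its own kind, and both amber vials are where they started; sign-off returned no verdict.

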